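Seat the sample carousel on the autosampler's keyed spindle

TASK

Put the round sample carousel on the autosampler's drive spindle: lift it by its blue handle, lower it over the shaft and turn it until its keyway drops over the brass key and it sits level and fully home on the steel seat, then let go of it. Do it by feel and gently: never push or twist the carousel against the spindle with more than about 30 N, and leave the brown bottle, the jar and the blue carton where they are.

Things in the scene. Friction and masses are not known exactly. Their poses are not given: they have to be found in the camera images.
- carousel: Loose white disc (124 mm across, 7 mm thick, ten dark wells) on a grey hub 68 mm across, 34 mm tall; 0.34 to 0.53 kg. Starts flat on a 4 mm thick fixed white mat, its x within 0.5 rad of straight away from the robot. Blind bore in the hub's underside, 26 mm wide, 34 mm deep. Origin: on the axis at the hub's underside; z up, x towards the keyway (red mark on the disc's rim above it).
- handle (a point): Middle of the blue bar handle on top of the carousel, 62 mm above the carousel's origin, on its axis. The bar is 42 mm long (carousel x), 18 mm wide (carousel y, the way to pinch it) and 42 mm tall; its top is 83 mm and the disc's top 41 mm above the origin. Axes as the carousel's.
- keyway (a point): Mouth of the hub's only keyway: a slot 9 mm wide and 15 mm high in the hub's underside, open below and outwards, running along carousel +x from the bore to the hub's edge. The point lies 20 mm from the axis at the level of the underside.
- sampler: Fixed autosampler, cream box 200 x 200 mm, 70 mm tall, grey top, blue front panel on its -x side. The drive spindle stands in the middle of the top. Thin parked probe tower 84 mm along +x and 84 mm along +y from the middle, top 139 mm above the bench, its arm reaching out to 124 mm along +y. Origin: centre of the underside; x to the back, z up; yaw within 0.25 rad.
- seat (a point): Top of the steel seat flange (72 mm across) on the spindle's vertical axis, 80 mm above the bench; axes as the sampler's. When the carousel is home its origin is at this point and the keyway is over the key. The spindle is braked and does not turn.
- shaft_top (a point): Top of the upright steel shaft, 32 mm above the seat. Shaft 22 mm in diameter, its last 8 mm tapering to 12 mm. One brass key, 6 mm wide, stands out to 20 mm from the axis; its flat top is 12 mm above the seat, so a hub not lined up rides 12 mm too high. The key's direction is not measured: anywhere within 0.75 rad either side of the sampler's +x. It fits when lined up within about 4 degrees.
- amber_bottle: Brown capped bottle 64 mm across, 140 mm tall, beyond the work; leave alone. Origin: centre of its underside.
- jar: White jar with blue cap 72 mm across, 90 mm tall, on the left; leave alone. Origin: centre of its underside.
- carton: Blue glove carton with a white band, 220 x 110 x 70 mm, on the right; leave alone. Origin: centre of its underside.
Not all that is in view belongs to the job. There is more than one size of the carousel; the one meant has the size given above.

How it is judged (in metres and radians):
At the end, for the whole second after the job is handed in: The carousel is home on the spindle, keyway over the key: its underside within 2.5 mm of the seat, within 4 mm of the spindle's axis, level within 0.05 rad, at rest and released (horizontal distance between carousel and seat below 0.004 m and z of carousel in the frame of seat between -0.003 and 0.0025 m and angle between carousel's own z axis and vertical below 0.05 rad and linear speed of carousel below 0.02 m/s and contact force between carousel and the fingers below 0.1 N); the robot touches nothing.
It fails at once if the carousel is pushed or twisted against the autosampler (its spindle, key or housing) with more than 30 N (contact force between carousel and sampler above 30 N).
It fails at once if the brown bottle is moved by more than 15 mm (distance of amber_bottle from where it was at the start of the episode above 0.015 m).
It fails at once if the jar is moved by more than 15 mm (distance of jar from where it was at the start of the episode above 0.015 m).
It fails at once if the carton is moved by more than 15 mm (distance of carton from where it was at the start of the episode above 0.015 m).
It also fails if it takes over 58 s, if anything falls off the work surface, if the arm or the gripper's body presses on something with over 40 N, if the wrist force passes 120 N, or if a joint passes its speed limit or range.

ROBOT

A 6-joint arm with a two-finger parallel gripper is mounted at the origin on the work surface. World frame = base frame: x ahead of the robot, y to its left, z up, the work surface at z = 0. Lengths are in mm, angles in rad, forces in N, time in s.
With the tool pointing down it reaches from about 275 to 725 mm from the base axis. Payload 5.6 kg.
Tool frame: the origin (TCP) lies midway between the tips of the shut fingers; the grasp point (between the pads) lies ctrl.grasp_offset behind it (ctrl.grasp_offset is the distance from the TCP to the grasp point, in mm); z points along the fingers, y is the direction in which the jaws open and shut (so a half turn about z gives the same grasp; the last joint's range is limited). The gripper opens to 85 mm and grips with 20 to 120 N. Pads are 22 mm wide; open, the fingers measure 114 mm over their backs; the gripper's body (76 mm by 85 mm) begins 54 mm behind the grasp point. The pads swing forward as they close: fully open they stand 13 mm farther back than shut.
Start: joints at [-1.036, 0.255, 0.108, 0, -1.424, -0.285], TCP at [135.986, -532.917, 231.283] pointing down, gripper open.
Joint ranges: [-2.95, 2.95], [-1.21, 1.97], [-1.09, 1.5], [-2.87, 1.71], [-2.94, -0.07], [-3.05, 3.05]. Speed limits (rad/s): [2.57, 2.57, 3.14, 3.14, 3.14, 3.14].

INTERFACE

Orientations are given as a unit quaternion [w, x, y, z].
In Python, from bench import ctrl gives the robot as it stands.
- The arm moves only by the tool carry_out, never from a script. Its argument "increments" is a list of rows, each a list of 5 numbers: the closure, from -1 (fully open) to 1 (shut), then the shift along the tool's x, y, z in mm, then the turn about the tool's z in degrees. A call has 1 to 8 rows; each row is the pose to reach, as a shift and turn from the pose commanded when the call began, along the tool's axes at that moment; what a row does not reach only later rows make up. A row lasts 1/10 s, in which the tool goes at most 50 mm and 8.59 degrees, less where a joint would pass 70% of its speed; a pose out of reach is approached as far as the arm can. A call with a gripper value outside its range is refused whole. The fingers move at their own pace and stop on an object; "newtons" is the grip in N (left out, the last holds). Time passes only in rows, so rows that repeat a pose let the fingers close. It gives the time, the measured TCP pose, the force and the opening at its end, in the units of the state.
- ctrl.read_state(): the state, without advancing time (a new reading comes with each control period).
- ctrl.camera(name): name is "side" or "top"; returns a dict with "img" (420x560x3 uint8, red, green, blue), "range_z" (420x560 float32, mm along the optical axis (not along the pixel's ray), 0 where there is no reading), "K" (3x3 intrinsics, pixels), "D" ([k1, k2, p1, p2, k3] as OpenCV has them; the pictures are not rectified), "R" (3x3) and "t" (3): a world point X has camera coordinates R X + t. Camera axes: x right, y down, z forward; pixel columns grow to the right and rows downward; lengths in mm; the calibration is good to about 2 mm. A picture is of the moment at which its call begins.
- ctrl.hand_in(): hands the job in, once; it reports no verdict.
The state is a dict: "clock": time; "joints": joint angles; "joint_vel": joint speeds; "effort": joint torques, N m; "eef_pos": TCP position; "eef_rot": TCP orientation; "contact_force": force on the tool from outside, world axes, zero at the start; "torque": the same for the moment, N m; "opening": finger opening in mm.
Only numpy, scipy, OpenCV 4.12 (cv2) and the standard library are available. Lean on these libraries where they do the work, as an engineer would, in place of code of your own. Each camera call takes 0.05 s, during which the arm holds its last target.

## Working session

There is one attempt and no reset: what is moved stays moved. The work goes in short steps, Python scripts to look and compute and a tool call to move; the robot and the scene stay as the last step left them, time stands still between calls to the robot, and variables do not carry over. Pictures are saved under pics/ and viewed, and the job is handed in when it is done.

Besides the shell and the picture viewer there is one more tool, called after "Call:" by a JSON object that holds its "method" and its "body". carry_out: Moves the arm, as the interface text tells. Its arguments: {"type":"object","properties":{"increments":{"type":"array"},"newtons":{"type":"number"}},"required":["increments"]}

```bash
ls; mkdir -p pics; python3 - <<'E'
from bench import ctrl
import cv2,pickle
s=ctrl.read_state()
for k,v in s.items(): print(k,v)
print(ctrl.grasp_offset)
d={}
for n in("side","top"):
    c=ctrl.camera(n); d[n]=c
    cv2.imwrite(f"pics/{n}0.png",c["img"][:,:,::-1]); print(n,c["K"],c["D"],c["R"],c["t"])
pickle.dump(d,open("cam0.pkl","wb"))
E
```

```text
pics
clock 0.0
joints [-1.03637432e+00  2.55773227e-01  1.07023476e-01 -4.70184152e-04
 -1.42390003e+00 -2.84604237e-01]
joint_vel [-0.00199099 -0.00157317  0.00030853  0.00106369  0.00166819  0.00079892]
effort [-1.25106508e-03 -3.86631811e+01  2.37943625e+01  5.36541492e+00
 -6.12897114e-03  1.14378128e-06]
eef_pos [ 135.91506012 -532.44016352  230.390151  ]
eef_rot [-1.55686926e-04 -1.24549918e-01  9.92212883e-01  9.42685087e-04]
contact_force [ 0.1276422  -0.06512998  0.96095972]
torque [-0.01997575 -0.02429809 -0.02025467]
opening 85.62099029694247
18.700000000000003
side [[457.40475794   0.         280.96166962]
 [  0.         457.40475794 210.56818156]
 [  0.           0.           1.        ]] [-0.03480784  0.          0.          0.          0.        ] [[-0.96341889 -0.26759261 -0.01477287]
 [-0.19152802  0.72602374 -0.66045935]
 [ 0.1874595  -0.63346959 -0.75071647]] [ 538.4312656   192.86545592 1097.39577632]
top [[506.79829553   0.         283.33093274]
 [  0.         506.79829553 212.29620937]
 [  0.           0.           1.        ]] [-0.10767954  0.          0.          0.          0.        ] [[ 0.02073583 -0.99974197 -0.0092741 ]
 [-0.99666476 -0.01993794 -0.07913172]
 [ 0.0789264   0.01088403 -0.99682103]] [ -13.14482188  562.4192952  1663.67127467]
```

View pics/side0.png

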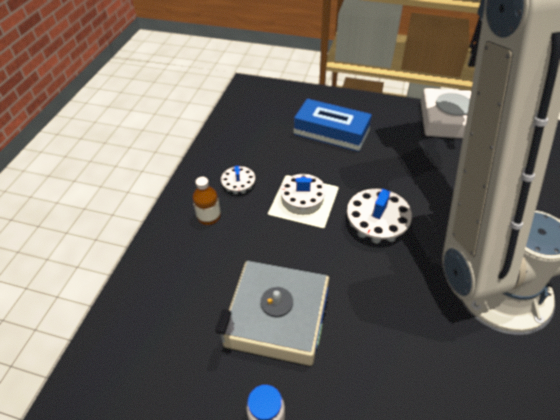

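View pics/top0.png

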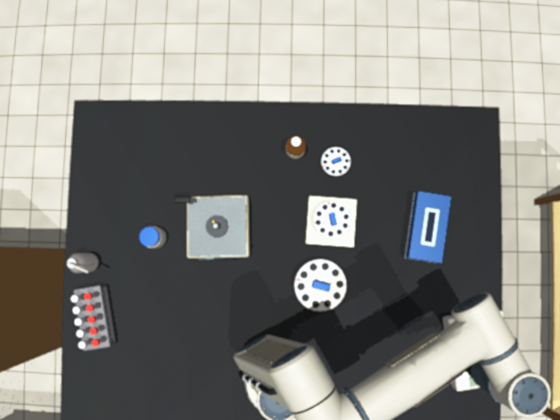

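The side view shows three carousels: a small one at (238,180), one on the white mat at (303,192), and a big one at (378,215). The sampler spindle is at (277,300). In the top view the mat carousel is at (332,218) and the spindle at (217,226). I'll zoom in on both and measure.

```bash
cat > h.py <<'E'
import numpy as np,cv2,pickle
def ray(c,uv):
    p=cv2.undistortPoints(np.array(uv,float).reshape(-1,1,2),c["K"],np.array(c["D"])).reshape(-1,2)
    d=np.c_[p,np.ones(len(p))]@c["R"]; o=-c["R"].T@c["t"]; return o,d
def onz(c,uv,z):
    o,d=ray(c,uv); return o+d*((z-o[2])/d[:,2])[:,None]
def pts(c,uv):
    uv=np.array(uv); z=c["range_z"][uv[:,1],uv[:,0]]
    p=cv2.undistortPoints(uv.astype(float).reshape(-1,1,2),c["K"],np.array(c["D"])).reshape(-1,2)
    X=np.c_[p,np.ones(len(p))]*z[:,None]; return (X-c["t"])@c["R"]
def proj(c,X):
    return cv2.projectPoints(np.array(X,float).reshape(-1,1,3),cv2.Rodrigues(c["R"])[0],c["t"],c["K"],np.array(c["D"]))[0].reshape(-1,2)
E
python3 - <<'E'
from h import *
d=pickle.load(open("cam0.pkl","rb"))
def crop(n,x,y,w,h,s): return cv2.resize(d[n]["img"][y:y+h,x:x+w,::-1],None,fx=s,fy=s,interpolation=cv2.INTER_CUBIC)
a=np.hstack([crop("top",300,190,60,60,6.5),crop("top",180,190,75,75,5.2)])
b=np.hstack([crop("side",270,165,75,65,5.2),crop("side",240,260,75,65,5.2)])
cv2.imwrite("pics/z1.png",a);cv2.imwrite("pics/z2.png",b)
E
```

```text
(no output)
```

View pics/z1.png

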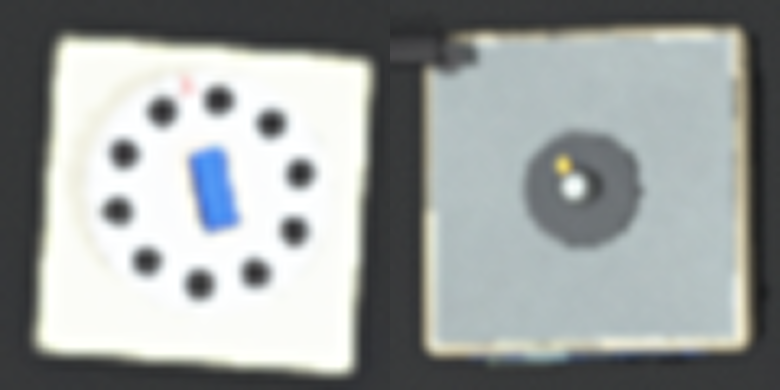

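View pics/z2.png

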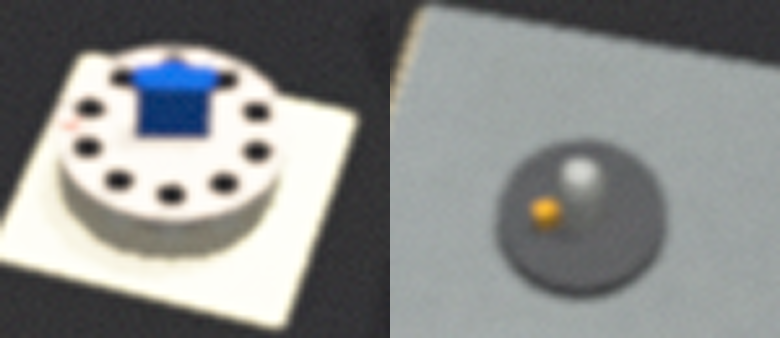

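The zooms show the red mark on the rim at top pixel (328,203), the handle at about (333,219), the shaft at (217,226) and the brass key at (215,221.5). Next I measure these with masks.

```bash
cat > m.py <<'E'
from h import *
d=pickle.load(open("cam0.pkl","rb"))
def hsv(c): return cv2.cvtColor(c["img"],cv2.COLOR_RGB2HSV)
def roi(shape,x,y,w,h):
    m=np.zeros(shape,bool); m[y:y+h,x:x+w]=1; return m
def cen(m,w=None):
    v,u=np.nonzero(m); w=np.ones(len(u)) if w is None else w[m]; return np.array([(u*w).sum()/w.sum(),(v*w).sum()/w.sum()]),len(u)
T,S=d["top"],d["side"]
# wells fit, top & side
for n,r in(("top",(312,200,42,40)),("side",(281,172,46,38))):
    c=d[n]; g=cv2.cvtColor(c["img"],cv2.COLOR_RGB2GRAY); H=hsv(c)
    m=((g<110)&roi(g.shape,*r)&(H[...,1]<110)).astype(np.uint8)
    k,l,st,ce=cv2.connectedComponentsWithStats(m)
    P=[ce[i] for i in range(1,k) if 3<st[i,4]<30]
    X=onz(c,P,45)[:,:2]
    A=np.c_[2*X,np.ones(len(X))]; sol=np.linalg.lstsq(A,(X**2).sum(1),rcond=None)[0]
    R=np.sqrt(sol[2]+sol[:2]@sol[:2]); print(n,"wells",len(P),"center",sol[:2],"R",R,"res",np.round(np.hypot(*(X-sol[:2]).T)-R,1), np.round(np.degrees(np.sort(np.arctan2(*(X-sol[:2]).T[::-1]))),1))
    b=(H[...,0]>100)&(H[...,0]<125)&(H[...,1]>130)&(H[...,2]>(150 if n=="top" else 190))&roi(g.shape,*r)
    uv,k=cen(b); print(" handle top",uv,k,onz(c,[uv],87))
    v,u=np.nonzero(b); XX=onz(c,np.c_[u,v],87)[:,:2]; w,V=np.linalg.eigh(np.cov(XX.T)); print("  axis deg",np.degrees(np.arctan2(V[1,1],V[0,1])),np.sqrt(w*12), "depth z",np.median(pts(c,np.c_[u,v])[:,2]))
    red=((c["img"][...,0].astype(float)-c["img"][...,1]))
    r2=(318,198,20,10) if n=="top" else (278,180,14,16)
    m=roi(g.shape,*r2)&(red>25); uv,k=cen(m,red); x=onz(c,[uv],45)[0]; print(" red",uv,k,x,np.degrees(np.arctan2(x[1]-sol[1],x[0]-sol[0])),np.hypot(*(x[:2]-sol[:2])))
for n,rf,rs in(("top",(200,210,35,32),(208,215,16,18)),("side",(258,284,38,36),(262,286,20,22))):
    c=d[n]; g=cv2.cvtColor(c["img"],cv2.COLOR_RGB2GRAY); H=hsv(c)
    m=(g<115)&roi(g.shape,*rf)
    cn=max(cv2.findContours(m.astype(np.uint8),0,1)[0],key=cv2.contourArea)[:,0]
    hull=cv2.convexHull(cn)[:,0]; 
    X=onz(c,hull,80 if n=="top" else 78)[:,:2]; (cx,cy),R=cv2.minEnclosingCircle(X.astype(np.float32)); el=cv2.fitEllipse(cn.astype(np.float32)); print(n,"flange",cx,cy,R,"ell",el,onz(c,[el[0]],80))
    y=(H[...,0]>12)&(H[...,0]<35)&(H[...,1]>90)&roi(g.shape,*rs); uv,k=cen(y,H[...,1].astype(float)); print(" key",uv,k,onz(c,[uv],92))
    w=(g>185)&(H[...,1]<60)&roi(g.shape,*rs); uv,k=cen(w,g.astype(float)-150); print(" shaft",uv,k,onz(c,[uv],112))
# sampler top
c=T;g=cv2.cvtColor(c["img"],cv2.COLOR_RGB2GRAY);
m=((g>120)&roi(g.shape,180,188,75,78)).astype(np.uint8)
cn=max(cv2.findContours(m,0,1)[0],key=cv2.contourArea)[:,0]; X=onz(c,cn,70)[:,:2].astype(np.float32); print("box",cv2.minAreaRect(X))
E
python3 m.py
```

```text
top wells 10 center [ 541.19421684 -160.83065369] R 46.874262084525846 res [ 0.2 -0.4 -0.5  0.2  0.6  0.5 -0.1  0.   0.5 -1. ] [-148.7 -112.9  -76.   -40.7   -4.6   31.2   65.4  102.3  138.4  174.5]
 handle top [332.36734694 218.69387755] 49 [[ 540.07195684 -159.49252673   87.        ]]
  axis deg -167.4248664803817 [13.83250665 36.43937629] depth z 87.69036151451326
 red [328.         202.52307692] 2 [ 595.91932381 -148.0577722    45.        ] 13.137685974301492 56.19594143253083
side wells 10 center [ 541.78404385 -161.73000723] R 44.8919620884453 res [  1.2   4.1   1.9   3.5 -25.7   0.4   2.7   0.3   2.1   1.5] [-152.2 -148.4 -114.9  -42.8   -6.2   30.2   67.8  104.5  140.   174.8]
 handle top [303.06779661 179.30508475] 59 [[ 540.10389093 -160.30271394   87.        ]]
  axis deg -166.7387233775058 [16.17873165 36.68453508] depth z 88.06770805432859
 red [283.49238579 188.40101523] 6 [ 593.39721255 -153.071705     45.        ] 9.52291301204941 52.33436138023853
top flange 509.9165954589844 210.20896911621094 33.08108139038086 ell ((216.89901733398438, 225.91244506835938), (18.69139289855957, 19.76715850830078), 94.95368957519531) [[509.81223337 210.35029812  80.        ]]
 key [213.02445302 221.30888031] 7 [[523.67490675 221.5348243   92.        ]]
 shaft [214.09981516 224.39833641] 17 [[512.82033013 214.82262735 112.        ]]
side flange 507.9280090332031 213.62197875976562 37.35063171386719 ell ((276.444580078125, 302.14715576171875), (29.26123809814453, 31.332530975341797), 81.41564178466797) [[507.8567787  216.06410366  80.        ]]
 key [269.61142617 300.47595043] 31 [[521.05653155 222.55062928  92.        ]]
 shaft [275.96870555 292.62162162] 15 [[509.40692064 211.7248424  112.        ]]
box ((508.7970275878906, 211.652099609375), (203.9498291015625, 201.5291290283203), 1.4907227754592896)
```

Measurements agree between views: the handle is at about (540.1, −160, 87) with yaw 13°. The spindle is at about (509.5, 211.5), and the key direction is about 35–44°. I'll write a delta helper and move above the handle.

```bash
cat > g.py <<'E'
import sys,numpy as np
from bench import ctrl
from scipy.spatial.transform import Rotation as Ro
s=ctrl.read_state(); q=s["eef_rot"]; R=Ro.from_quat([q[1],q[2],q[3],q[0]]).as_matrix()
yaw=(np.degrees(np.arctan2(R[1,0],R[0,0]))+180)
yaw=(yaw+180)%360-180
print("t %.2f"%s["clock"],"pos",np.round(s["eef_pos"],1),"tool x+180 yaw %.2f"%yaw,"tilt",np.round(R[:,2],3),"F",np.round(s["contact_force"],1),"M",np.round(s["torque"],2),"op %.1f"%s["opening"],"q",np.round(s["joints"],2))
if len(sys.argv)>1:
    a=list(map(float,sys.argv[1:])); d=R.T@(np.array(a[:3])-s["eef_pos"]); print("shift",np.round(d,1),"turn",round(-(a[3]-yaw),2))
E
python3 g.py 540.1 -160 150 13.1
```

```text
t 0.10 pos [ 135.9 -532.5  230.5] tool x+180 yaw 14.31 tilt [-0.     0.002 -1.   ] F [-0.5  0.4 -0.9] M [-0.05 -0.07  0.03] op 85.3 q [-1.04  0.26  0.11 -0.   -1.42 -0.28]
shift [-483.7  260.9   80.9] turn 1.21
```

Call:
{"method": "carry_out", "body": {"increments": [[-1, -35, 19, 0, 0], [-1, -75, 40, 0, 0], [-1, -115, 62, 0, 0], [-1, -155, 84, 0, 0], [-1, -195, 105, 0, 0], [-1, -235, 127, 0, 0], [-1, -275, 148, 0, 0], [-1, -315, 170, 0, 1.2]], "newtons": 30}}

```text
clock: 0.9
eef_pos: [400.1, -288.7, 231.1]
eef_rot: [-0.0, -0.114, 0.993, 0.0]
contact_force: [1.6, -0.9, 0.5]
opening: 85.4
```

```bash
python3 g.py 540.1 -160 150 13.1
```

```text
t 0.90 pos [ 400.1 -288.7  231.1] tool x+180 yaw 13.10 tilt [-0.  0. -1.] F [ 1.6 -0.9  0.5] M [-0.12 -0.15 -0.04] op 85.4 q [-0.31  0.14 -0.03 -0.   -1.39 -1.04]
shift [-165.6   93.5   81. ] turn 0.0
```

Call:
{"method": "carry_out", "body": {"increments": [[-1, -40, 23, 0, 0], [-1, -80, 45, 10, 0], [-1, -120, 68, 35, 0], [-1, -150, 85, 60, 0], [-1, -165.5, 93.5, 75, 0], [-1, -165.5, 93.5, 81, 0], [-1, -165.5, 93.5, 81, 0]]}}

```text
clock: 1.6
eef_pos: [538.3, -161.9, 149.3]
eef_rot: [-0.001, -0.114, 0.993, 0.0]
contact_force: [0.1, 0.2, 0.7]
opening: 85.2
```

```bash
python3 g.py 540.1 -160 52 13.1; python3 - <<'E'
from h import *
from bench import ctrl
d={}
o=[]
for n,(x,y,w,h) in(("side",(255,130,90,90)),("top",(285,180,90,90))):
    c=ctrl.camera(n); d[n]=c; o.append(cv2.resize(c["img"][y:y+h,x:x+w,::-1],(390,390),interpolation=cv2.INTER_CUBIC))
cv2.imwrite("pics/a1.png",np.hstack(o)); pickle.dump(d,open("cam1.pkl","wb"))
E
```

```text
t 1.60 pos [ 538.3 -161.9  149.3] tool x+180 yaw 13.13 tilt [-0.003 -0.    -1.   ] F [0.1 0.2 0.7] M [-0.    0.02  0.03] op 85.2 q [-0.01  0.32 -0.02  0.   -1.24 -1.33]
shift [-2.4  1.4 97.2] turn 0.03
```

View pics/a1.png

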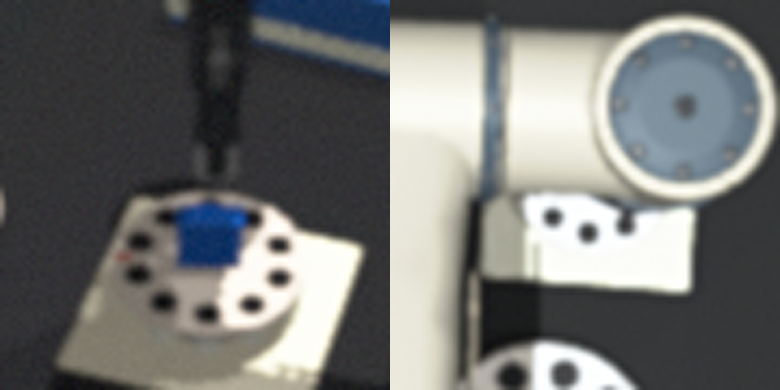

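The gripper sits in line above the handle: finger at side crop (215,165), bar at (210,235). Next I descend with a small xy correction, watching the force.

Call:
{"method": "carry_out", "body": {"increments": [[-1, -2.4, 1.4, 5, 0], [-1, -2.4, 1.4, 25, 0], [-1, -2.4, 1.4, 50, 0], [-1, -2.4, 1.4, 75, 0], [-1, -2.4, 1.4, 90, 0], [-1, -2.4, 1.4, 97, 0], [-1, -2.4, 1.4, 97, 0]]}}

```text
clock: 2.4
eef_pos: [540.7, -160.2, 53.0]
eef_rot: [-0.0, -0.114, 0.993, 0.0]
contact_force: [0.6, -0.2, 0.4]
opening: 85.7
```

```bash
python3 g.py 540.1 -160 52 13.1
```

```text
t 2.40 pos [ 540.7 -160.2   53. ] tool x+180 yaw 13.07 tilt [-0.001  0.    -1.   ] F [ 0.6 -0.2  0.4] M [-0.02 -0.01  0.01] op 85.7 q [-0.01  0.4  -0.16 -0.   -1.01 -1.33]
shift [0.6 0.3 1. ] turn -0.03
```

Call:
{"method": "carry_out", "body": {"increments": [[0.2, 0, 0, 0, 0], [1, 0, 0, 0, 0], [1, 0, 0, 0, 0], [1, 0, 0, 0, 0], [1, 0, 0, 0, 0], [1, 0, 0, 0, 0], [1, 0, 0, 0, 0], [1, 0, 0, 0, 0]], "newtons": 40}}

```text
clock: 3.2
eef_pos: [541.5, -160.0, 53.7]
eef_rot: [0.0, -0.114, 0.993, -0.0]
contact_force: [0.1, -0.5, 2.6]
opening: 17.4
```

```bash
python3 g.py 540.1 -160 180 13.1
```

```text
t 3.20 pos [ 541.5 -160.    53.7] tool x+180 yaw 13.12 tilt [ 0.001 -0.    -1.   ] F [ 0.1 -0.5  2.6] M [-0.03 -0.01  0.04] op 17.4 q [-0.01  0.4  -0.16  0.   -1.01 -1.33]
shift [   1.3    0.2 -126.3] turn 0.02
```

Gripped, with the opening at 17.4 mm. Now the lift.

Call:
{"method": "carry_out", "body": {"increments": [[1, 0, 0, -3, 0], [1, 0, 0, -10, 0], [1, 0, 0, -25, 0], [1, 0, 0, -50, 0], [1, 0, 0, -80, 0], [1, 0, 0, -110, 0], [1, 0, 0, -125, 0], [1, 0, 0, -130, 0]]}}

```text
clock: 4.0
eef_pos: [541.7, -159.7, 185.0]
eef_rot: [0.001, -0.114, 0.993, -0.0]
contact_force: [-0.1, -0.3, -5.2]
opening: 17.6
```

```bash
python3 g.py 509.5 211.5 183 38
```

```text
t 4.00 pos [ 541.7 -159.7  185. ] tool x+180 yaw 13.11 tilt [ 0.002  0.    -1.   ] F [-0.1 -0.3 -5.2] M [-0.01 -0.13  0.02] op 17.6 q [-0.01  0.3   0.05 -0.   -1.32 -1.33]
shift [-52.9 368.8   2. ] turn -24.89
```

Held weight reads about 5 N, so the lift worked. Now I transport it toward the spindle, turning −25° to bring the yaw to 38° on the way.

Call:
{"method": "carry_out", "body": {"increments": [[1, -3, 22, 0, -2], [1, -9, 63, 0, -6], [1, -16, 108, 0, -10], [1, -22, 153, 0, -14], [1, -29, 198, 0, -18], [1, -35, 243, 0, -22], [1, -41, 288, 0, -25], [1, -46, 323, 0, -25]]}}

```text
clock: 4.8
eef_pos: [511.1, 167.4, 181.7]
eef_rot: [-0.002, -0.328, 0.945, 0.0]
contact_force: [1.0, -0.1, -5.1]
opening: 17.5
```

```bash
python3 g.py 510.5 211.5 183 38
```

```text
t 4.80 pos [511.1 167.4 181.7] tool x+180 yaw 38.25 tilt [-0.003 -0.001 -1.   ] F [ 1.  -0.1 -5.1] M [-0.05 -0.25 -0.02] op 17.5 q [ 0.61  0.25 -0.02 -0.   -1.3  -1.51]
shift [-26.9  35.   -1.3] turn 0.25
```

```bash
python3 - <<'E'
from h import *
from bench import ctrl
d={}
o=[]
for n,(x,y,w,h) in(("side",(220,200,120,120)),("top",(180,160,100,100))):
    c=ctrl.camera(n); d[n]=c; o.append(cv2.resize(c["img"][y:y+h,x:x+w,::-1],(400,400),interpolation=cv2.INTER_CUBIC))
cv2.imwrite("pics/a2.png",np.hstack(o)); pickle.dump(d,open("cam2.pkl","wb"))
E
```

```text
(no output)
```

View pics/a2.png

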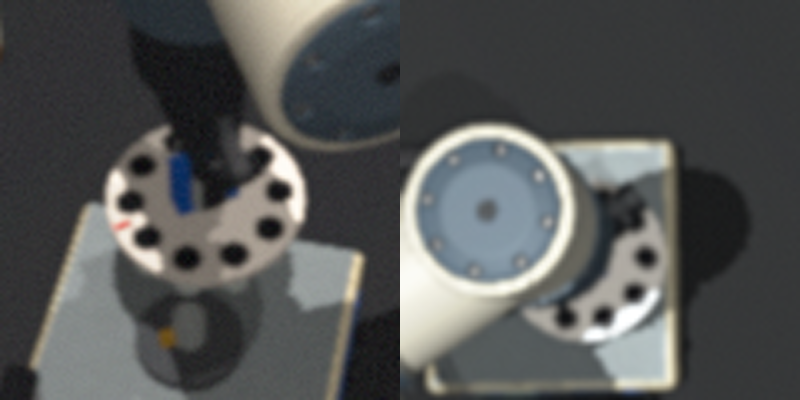

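The side crop shows the carousel held level above the flange, red mark at (122,225). Nine wells are in sight, and the key (168,338) and shaft (190,325) are below. I'll measure the carousel's offset from the TCP, and refine the key direction, in this view.

```bash
cat > m2.py <<'E'
from h import *
d=pickle.load(open("cam2.pkl","rb")); c=d["side"]; g=cv2.cvtColor(c["img"],cv2.COLOR_RGB2GRAY); H=cv2.cvtColor(c["img"],cv2.COLOR_RGB2HSV)
P0=np.array([(143,165),(130,201),(148,236),(187,258),(234,254),(269,228),(279,190),(261,157)])/3.333+[220,200]
P=[]
for p in P0:
    x,y=np.round(p).astype(int); w=np.clip(120-g[y-3:y+4,x-3:x+4].astype(float),0,None); vv,uu=np.mgrid[y-3:y+4,x-3:x+4]; P.append([(uu*w).sum()/w.sum(),(vv*w).sum()/w.sum()])
zt=181.7-49.7+41
X=onz(c,P,zt)[:,:2]
A=np.c_[2*X,np.ones(len(X))]; sol=np.linalg.lstsq(A,(X**2).sum(1),rcond=None)[0]
R=np.sqrt(sol[2]+sol[:2]@sol[:2]); ang=np.degrees(np.arctan2(*(X-sol[:2]).T[::-1])); print("disc centre",sol[:2],R,np.round(np.hypot(*(X-sol[:2]).T)-R,1),np.round(ang,1))
# depth check of disc top
print("disc depth z",np.round(np.percentile(pts(c,np.array([(270,270),(285,274),(262,263),(300,262)]))[:,2],[0,50,100]),1))
red=c["img"][...,0].astype(float)-c["img"][...,2]
m=np.zeros(g.shape,bool); m[262:273,250:262]=1; m&=(red>40); v,u=np.nonzero(m);uv=np.average(np.c_[u,v],axis=0,weights=red[m]); x=onz(c,[uv],zt)[0]; print("red",uv,len(u),np.degrees(np.arctan2(x[1]-sol[1],x[0]-sol[0])),np.hypot(*(x[:2]-sol[:2])))
# key
c0=pickle.load(open("cam0.pkl","rb"))
for cc in(c,c0["side"],c0["top"]):
    t=cc is c0["top"]
    h=cv2.cvtColor(cc["img"],cv2.COLOR_RGB2HSV); r=(262,286,20,30) if not t else (208,215,16,18)
    m=np.zeros(g.shape,bool); m[r[1]:r[1]+r[3],r[0]:r[0]+r[2]]=1
    s=cc["img"][...,0].astype(float)-cc["img"][...,2]; m&=s>25; v,u=np.nonzero(m); uv=np.average(np.c_[u,v],axis=0,weights=s[m]); print("key",uv,len(u),onz(cc,[uv],91 if not t else 92)[0])
cv2.imwrite("pics/z3.png",np.hstack([cv2.resize(q["img"][285:320,255:300,::-1],None,fx=8.5,fy=8.5,interpolation=cv2.INTER_NEAREST) for q in(c,c0["side"])]))
cv2.imwrite("pics/z4.png",cv2.resize(c0["top"]["img"][208:244,198:236,::-1],None,fx=14,fy=14,interpolation=cv2.INTER_NEAREST))
# predicted pixels
for X in([509.5,211.5,112],[509.5,211.5,80],[508.8,211.7,112]): print(X,proj(c,[X]),proj(c0["top"],[X]))
E
python3 m2.py
```

```text
disc centre [509.73767197 165.51990338] 46.1718399545111 [ 0.4  0.1 -0.5  0.1 -0.1  0.4  0.1 -0.5] [ -16.4   18.2   55.5   91.9  127.9  165.1 -159.3 -123.3]
disc depth z [172.1 174.2 177. ]
red [256.38709677 267.04074703] 18 36.99006498325581 55.15257418315131
key [269.73396675 300.86579572] 32 [520.7272019  222.85084277  91.        ]
key [269.54331173 300.31231585] 37 [521.50989559 221.65324266  91.        ]
key [212.94049159 221.37128072] 11 [523.46969183 221.79825688  92.        ]
[509.5, 211.5, 112] [[275.95568119 292.52352065]] [[215.11535367 225.47184282]]
[509.5, 211.5, 80] [[276.29333364 300.19993616]] [[216.54046705 226.00190604]]
[508.8, 211.7, 112] [[276.2454419  292.67582944]] [[215.04550093 225.69222712]]
```

View pics/z4.png

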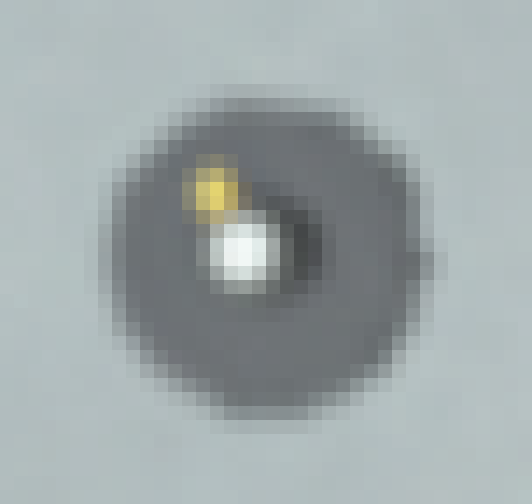

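View pics/z3.png

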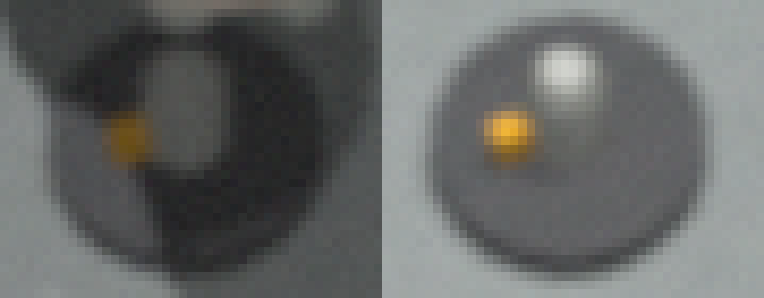

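The shaft projects within about 0.5 px of the prediction in both views. The carousel's centre sits at about TCP + (−1.2, −1.2), and its yaw of 38° matches the tool. I estimate the key at 36–43°, so I aim for 40° and move above the spindle.

```bash
python3 g.py 510.7 212.7 175 40
```

```text
t 4.90 pos [511.2 169.1 181.4] tool x+180 yaw 38.35 tilt [-0.003  0.    -1.   ] F [-0.4 -0.8 -4.6] M [-0.1  -0.01  0.02] op 17.9 q [ 0.61  0.25 -0.02 -0.   -1.3  -1.51]
shift [-26.7  34.5   6.4] turn -1.65
```

Call:
{"method": "carry_out", "body": {"increments": [[1, -8, 10, 0, -1], [1, -18, 23, 2, -1.6], [1, -25, 32, 3, -1.6], [1, -26.7, 34.5, 3, -1.6], [1, -26.7, 34.5, 3, -1.6], [1, -26.7, 34.5, 3, -1.6]]}}

```text
clock: 5.5
eef_pos: [512.4, 208.4, 180.3]
eef_rot: [-0.0, -0.339, 0.941, -0.0]
contact_force: [0.5, -0.0, -5.2]
opening: 17.1
```

```bash
python3 g.py 510.7 212.7 175 40; python3 - <<'E'
from h import *
from bench import ctrl
c=ctrl.camera("side"); pickle.dump(c,open("cam3.pkl","wb"))
cv2.imwrite("pics/a3.png",cv2.resize(c["img"][220:340,210:350,::-1],None,fx=5,fy=5,interpolation=cv2.INTER_CUBIC))
E
python3 g.py
```

```text
t 5.50 pos [512.4 208.4 180.3] tool x+180 yaw 39.69 tilt [-0. -0. -1.] F [ 0.5 -0.  -5.2] M [ 0.    0.03 -0.02] op 17.1 q [ 0.67  0.28  0.01  0.   -1.3  -1.55]
shift [-1.4  4.4  5.3] turn -0.31
t 5.55 pos [512.5 208.3 180.3] tool x+180 yaw 39.68 tilt [-0. -0. -1.] F [-0.5 -1.  -4.6] M [ 0.04 -0.04 -0.01] op 17.5 q [ 0.67  0.28  0.01  0.   -1.3  -1.55]
```

View pics/a3.png

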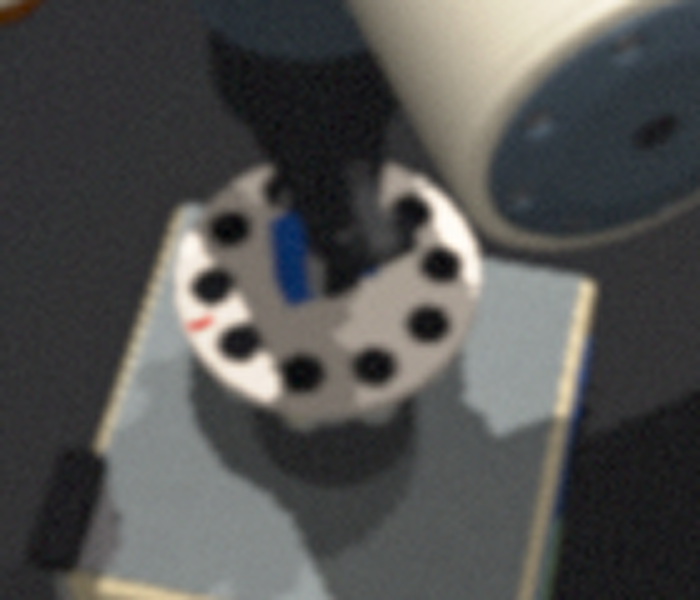

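The carousel is now over the spindle: wells ring it at side crop (211,286) to (440,265), red mark at (200,323). I measure its centre again with the arm at rest.

```bash
python3 - <<'E'
from h import *
c=pickle.load(open("cam3.pkl","rb")); g=cv2.cvtColor(c["img"],cv2.COLOR_RGB2GRAY)
P0=np.array([(229,228),(211,286),(239,342),(302,373),(375,366),(428,324),(440,265),(411,212)])/5+[210,220]
P=[]
for p in P0:
    x,y=np.round(p).astype(int); w=np.clip(110-g[y-3:y+4,x-3:x+4].astype(float),0,None); vv,uu=np.mgrid[y-3:y+4,x-3:x+4]; P.append([(uu*w).sum()/w.sum(),(vv*w).sum()/w.sum()])
P=np.array(P)
for sel in(slice(0,8),slice(0,7)):
    X=onz(c,P[sel],180.3-49.7+41)[:,:2]
    A=np.c_[2*X,np.ones(len(X))]; sol=np.linalg.lstsq(A,(X**2).sum(1),rcond=None)[0]
    R=np.sqrt(sol[2]+sol[:2]@sol[:2]); a=np.degrees(np.arctan2(*(X-sol[:2]).T[::-1])); print(sol[:2],R,np.round(np.hypot(*(X-sol[:2]).T)-R,1),np.mean((a-18-22)%36)+22)
E
```

```text
[511.16907583 206.68619152] 46.533997967173896 [ 0.4  0.2 -0.9  0.4 -0.2  0.6 -0.1 -0.4] 39.46735580437425
[511.13429014 206.43645835] 46.675955012357925 [ 0.2  0.2 -0.8  0.5 -0.2  0.4 -0.4] 39.34889520619005
```

```bash
python3 g.py 510.8 213.2 168 40
```

```text
t 5.55 pos [512.5 208.3 180.3] tool x+180 yaw 39.68 tilt [-0. -0. -1.] F [-0.5 -1.  -4.6] M [ 0.04 -0.04 -0.01] op 17.5 q [ 0.67  0.28  0.01  0.   -1.3  -1.55]
shift [-1.8  4.8 12.3] turn -0.32
```

Call:
{"method": "carry_out", "body": {"increments": [[1, -1, 2.5, 2, -0.3], [1, -1.8, 4.8, 6, -0.3], [1, -1.8, 4.8, 10, -0.3], [1, -1.8, 4.8, 13, -0.3], [1, -1.8, 4.8, 15, -0.3], [1, -1.8, 4.8, 15, -0.3]]}}

```text
clock: 6.15
eef_pos: [510.6, 213.5, 164.8]
eef_rot: [-0.0, -0.342, 0.94, -0.0]
contact_force: [-0.4, -1.2, -5.3]
opening: 17.0
```

```bash
python3 g.py 510.8 213.2 150 40
```

```text
t 6.15 pos [510.6 213.5 164.8] tool x+180 yaw 40.01 tilt [-0.001 -0.    -1.   ] F [-0.4 -1.2 -5.3] M [-0.   -0.06  0.03] op 17.0 q [ 0.68  0.29 -0.01 -0.   -1.27 -1.55]
shift [ 0.  -0.4 14.8] turn 0.01
```

Next I lower slowly over the shaft, about 1 mm per row, and check forces after each short call.

Call:
{"method": "carry_out", "body": {"increments": [[1, 0, 0, 1, 0], [1, 0, 0, 2, 0], [1, 0, 0, 3, 0], [1, 0, 0, 4, 0], [1, 0, 0, 4, 0]]}}

```text
clock: 6.65
eef_pos: [510.6, 213.6, 161.1]
eef_rot: [-0.0, -0.342, 0.94, -0.0]
contact_force: [0.2, -0.5, -5.0]
opening: 17.6
```

```bash
python3 g.py
```

```text
t 6.65 pos [510.6 213.6 161.1] tool x+180 yaw 40.01 tilt [-0. -0. -1.] F [ 0.2 -0.5 -5. ] M [-0.03 -0.02 -0.01] op 17.6 q [ 0.68  0.29 -0.02 -0.   -1.26 -1.55]
```

Call:
{"method": "carry_out", "body": {"increments": [[1, 0, 0, 1, 0], [1, 0, 0, 2, 0], [1, 0, 0, 3, 0], [1, 0, 0, 3, 0]]}}

```text
clock: 7.05
eef_pos: [510.6, 213.6, 158.1]
eef_rot: [-0.0, -0.342, 0.94, -0.0]
contact_force: [-0.5, -0.0, -4.7]
opening: 17.3
```

```bash
python3 g.py
```

```text
t 7.05 pos [510.6 213.6 158.1] tool x+180 yaw 40.01 tilt [-0. -0. -1.] F [-0.5 -0.  -4.7] M [ 0.05 -0.01  0.  ] op 17.3 q [ 0.68  0.29 -0.03 -0.   -1.25 -1.55]
```

Call:
{"method": "carry_out", "body": {"increments": [[1, 0, 0, 1, 0], [1, 0, 0, 2, 0], [1, 0, 0, 3, 0], [1, 0, 0, 3, 0]]}}

```text
clock: 7.45
eef_pos: [510.6, 213.6, 155.1]
eef_rot: [-0.0, -0.342, 0.94, -0.0]
contact_force: [0.2, 0.1, -5.9]
opening: 17.3
```

```bash
python3 g.py
```

```text
t 7.45 pos [510.6 213.6 155.1] tool x+180 yaw 40.01 tilt [-0. -0. -1.] F [ 0.2  0.1 -5.9] M [-0.01  0.02 -0.03] op 17.3 q [ 0.68  0.3  -0.03 -0.   -1.24 -1.55]
```

Call:
{"method": "carry_out", "body": {"increments": [[1, 0, 0, 1, 0], [1, 0, 0, 2, 0], [1, 0, 0, 2, 0]]}}

```text
clock: 7.75
eef_pos: [510.6, 213.6, 153.1]
eef_rot: [-0.0, -0.342, 0.94, -0.0]
contact_force: [0.6, 0.2, -5.0]
opening: 17.6
```

```bash
python3 g.py
```

```text
t 7.75 pos [510.6 213.6 153.1] tool x+180 yaw 40.01 tilt [-0. -0. -1.] F [ 0.6  0.2 -5. ] M [-0.01  0.   -0.03] op 17.6 q [ 0.68  0.3  -0.03 -0.   -1.24 -1.55]
```

No contact yet, so the bore is around the shaft. I go on down to just above the key top, which should be at a TCP height of about 142.

Call:
{"method": "carry_out", "body": {"increments": [[1, 0, 0, 1, 0], [1, 0, 0, 2, 0], [1, 0, 0, 3, 0], [1, 0, 0, 4, 0], [1, 0, 0, 4, 0]]}}

```text
clock: 8.25
eef_pos: [510.6, 213.6, 149.1]
eef_rot: [-0.0, -0.342, 0.94, -0.0]
contact_force: [-0.6, 0.5, -5.2]
opening: 17.1
```

```bash
python3 g.py
```

```text
t 8.25 pos [510.6 213.6 149.1] tool x+180 yaw 40.01 tilt [-0. -0. -1.] F [-0.6  0.5 -5.2] M [-0.04 -0.04  0.02] op 17.1 q [ 0.68  0.3  -0.04 -0.   -1.23 -1.55]
```

Call:
{"method": "carry_out", "body": {"increments": [[1, 0, 0, 1, 0], [1, 0, 0, 2, 0], [1, 0, 0, 3, 0], [1, 0, 0, 4, 0], [1, 0, 0, 4, 0]]}}

```text
clock: 8.75
eef_pos: [510.6, 213.6, 145.1]
eef_rot: [-0.0, -0.342, 0.94, -0.0]
contact_force: [-0.4, -0.7, -4.7]
opening: 17.7
```

```bash
python3 g.py
```

```text
t 8.75 pos [510.6 213.6 145.1] tool x+180 yaw 40.01 tilt [-0. -0. -1.] F [-0.4 -0.7 -4.7] M [ 0.01 -0.01 -0.01] op 17.7 q [ 0.68  0.3  -0.05 -0.   -1.22 -1.55]
```

Call:
{"method": "carry_out", "body": {"increments": [[1, 0, 0, 0.5, 0], [1, 0, 0, 1, 0], [1, 0, 0, 1.5, 0], [1, 0, 0, 2, 0], [1, 0, 0, 2, 0]]}}

```text
clock: 9.25
eef_pos: [510.7, 213.6, 143.2]
eef_rot: [-0.0, -0.342, 0.94, -0.0]
contact_force: [-0.0, 0.1, -5.2]
opening: 17.7
```

Call:
{"method": "carry_out", "body": {"increments": [[1, 0, 0, 0.5, 0], [1, 0, 0, 0.8, 0], [1, 0, 0, 0.8, 0]]}}

```text
clock: 9.55
eef_pos: [510.7, 213.7, 142.4]
eef_rot: [-0.0, -0.342, 0.94, -0.0]
contact_force: [-0.2, -0.2, -5.1]
opening: 17.3
```

Call:
{"method": "carry_out", "body": {"increments": [[1, 0, 0, 0.4, 0], [1, 0, 0, 0.7, 0], [1, 0, 0, 0.7, 0]]}}

```text
clock: 9.85
eef_pos: [510.7, 213.7, 141.7]
eef_rot: [-0.0, -0.342, 0.94, -0.0]
contact_force: [0.6, 0.4, -5.4]
opening: 17.4
```

Call:
{"method": "carry_out", "body": {"increments": [[1, 0, 0, 0.3, 0], [1, 0, 0, 0.6, 0], [1, 0, 0, 0.6, 0]]}}

```text
clock: 10.15
eef_pos: [510.7, 213.7, 141.1]
eef_rot: [-0.0, -0.342, 0.94, -0.0]
contact_force: [-0.1, -0.6, -4.6]
opening: 17.3
```

Call:
{"method": "carry_out", "body": {"increments": [[1, 0, 0, 0.3, 0], [1, 0, 0, 0.6, 0], [1, 0, 0, 0.6, 0]]}}

```text
clock: 10.45
eef_pos: [510.7, 213.7, 140.5]
eef_rot: [-0.0, -0.342, 0.94, -0.0]
contact_force: [0.1, 0.1, -4.6]
opening: 17.3
```

Call:
{"method": "carry_out", "body": {"increments": [[1, 0, 0, 0.3, 0], [1, 0, 0, 0.6, 0], [1, 0, 0, 0.6, 0]]}}

```text
clock: 10.75
eef_pos: [510.7, 213.7, 139.9]
eef_rot: [-0.0, -0.342, 0.94, 0.0]
contact_force: [-0.5, 0.1, -4.8]
opening: 17.4
```

Call:
{"method": "carry_out", "body": {"increments": [[1, 0, 0, 0.3, 0], [1, 0, 0, 0.6, 0], [1, 0, 0, 0.6, 0]]}}

```text
clock: 11.05
eef_pos: [510.7, 213.6, 139.3]
eef_rot: [-0.0, -0.342, 0.94, -0.0]
contact_force: [0.2, 0.5, -4.5]
opening: 17.5
```

```bash
python3 g.py
```

```text
t 11.05 pos [510.7 213.6 139.3] tool x+180 yaw 40.01 tilt [-0. -0. -1.] F [ 0.2  0.5 -4.5] M [ 0.01  0.01 -0.05] op 17.5 q [ 0.68  0.31 -0.06 -0.   -1.21 -1.55]
```

There's still no contact 2.4 mm below the expected key top, so the keyway may already be over the key. I continue gently.

Call:
{"method": "carry_out", "body": {"increments": [[1, 0, 0, 0.4, 0], [1, 0, 0, 0.8, 0], [1, 0, 0, 1, 0], [1, 0, 0, 1, 0]]}}

```text
clock: 11.45
eef_pos: [510.7, 213.7, 138.3]
eef_rot: [-0.0, -0.342, 0.94, 0.0]
contact_force: [0.8, -0.9, -4.1]
opening: 17.6
```

Call:
{"method": "carry_out", "body": {"increments": [[1, 0, 0, 0.4, 0], [1, 0, 0, 0.8, 0], [1, 0, 0, 1, 0], [1, 0, 0, 1, 0]]}}

```text
clock: 11.85
eef_pos: [510.7, 213.7, 137.3]
eef_rot: [-0.0, -0.342, 0.94, -0.0]
contact_force: [-0.1, -0.2, -5.5]
opening: 17.1
```

```bash
python3 g.py
```

```text
t 11.85 pos [510.7 213.7 137.3] tool x+180 yaw 40.01 tilt [-0. -0. -1.] F [-0.1 -0.2 -5.5] M [ 0.03  0.06 -0.08] op 17.1 q [ 0.68  0.31 -0.06 -0.   -1.2  -1.55]
```

The keyway is engaged: 4.4 mm below the key top level with the full weight still on the gripper. I lower on toward home, at a TCP height of about 129.7.

Call:
{"method": "carry_out", "body": {"increments": [[1, 0, 0, 0.5, 0], [1, 0, 0, 1, 0], [1, 0, 0, 1.5, 0], [1, 0, 0, 2, 0], [1, 0, 0, 2, 0]]}}

```text
clock: 12.35
eef_pos: [510.7, 213.6, 135.3]
eef_rot: [-0.0, -0.342, 0.94, -0.0]
contact_force: [-0.4, -0.3, -4.6]
opening: 17.5
```

```bash
python3 g.py
```

```text
t 12.35 pos [510.7 213.6 135.3] tool x+180 yaw 40.01 tilt [-0. -0. -1.] F [-0.4 -0.3 -4.6] M [ 0.02 -0.03  0.02] op 17.5 q [ 0.68  0.31 -0.07 -0.   -1.2  -1.55]
```

Call:
{"method": "carry_out", "body": {"increments": [[1, 0, 0, 0.5, 0], [1, 0, 0, 1, 0], [1, 0, 0, 1.5, 0], [1, 0, 0, 2, 0], [1, 0, 0, 2, 0]]}}

```text
clock: 12.85
eef_pos: [510.7, 213.6, 133.3]
eef_rot: [-0.0, -0.342, 0.94, -0.0]
contact_force: [0.4, 0.1, -5.4]
opening: 17.5
```

```bash
python3 g.py
```

```text
t 12.85 pos [510.7 213.6 133.3] tool x+180 yaw 40.01 tilt [-0. -0. -1.] F [ 0.4  0.1 -5.4] M [-0.06  0.04  0.02] op 17.5 q [ 0.68  0.31 -0.07 -0.   -1.19 -1.55]
```

Call:
{"method": "carry_out", "body": {"increments": [[1, 0, 0, 0.5, 0], [1, 0, 0, 1, 0], [1, 0, 0, 1.5, 0], [1, 0, 0, 1.5, 0]]}}

```text
clock: 13.25
eef_pos: [510.7, 213.6, 131.8]
eef_rot: [-0.0, -0.342, 0.94, -0.0]
contact_force: [0.4, 0.4, -4.1]
opening: 17.8
```

```bash
python3 g.py
```

```text
t 13.25 pos [510.7 213.6 131.8] tool x+180 yaw 40.01 tilt [-0. -0. -1.] F [ 0.4  0.4 -4.1] M [ 0.   -0.    0.01] op 17.8 q [ 0.68  0.31 -0.07 -0.   -1.19 -1.55]
```

Call:
{"method": "carry_out", "body": {"increments": [[1, 0, 0, 0.4, 0], [1, 0, 0, 0.8, 0], [1, 0, 0, 0.8, 0]]}}

```text
clock: 13.55
eef_pos: [510.7, 213.6, 131.0]
eef_rot: [-0.0, -0.342, 0.94, -0.0]
contact_force: [0.3, 0.4, -5.7]
opening: 17.5
```

Call:
{"method": "carry_out", "body": {"increments": [[1, 0, 0, 0.2, 0], [1, 0, 0, 0.4, 0], [1, 0, 0, 0.4, 0]]}}

```text
clock: 13.85
eef_pos: [510.7, 213.7, 130.7]
eef_rot: [-0.0, -0.342, 0.94, 0.0]
contact_force: [0.5, -0.2, -4.3]
opening: 17.3
```

Call:
{"method": "carry_out", "body": {"increments": [[1, 0, 0, 0.2, 0], [1, 0, 0, 0.4, 0], [1, 0, 0, 0.4, 0]]}}

```text
clock: 14.15
eef_pos: [510.7, 213.6, 130.3]
eef_rot: [-0.0, -0.342, 0.94, 0.0]
contact_force: [-0.1, 0.1, -5.1]
opening: 17.6
```

Call:
{"method": "carry_out", "body": {"increments": [[1, 0, 0, 0.2, 0], [1, 0, 0, 0.3, 0], [1, 0, 0, 0.3, 0]]}}

```text
clock: 14.45
eef_pos: [510.7, 213.7, 130.0]
eef_rot: [0.0, -0.342, 0.94, -0.0]
contact_force: [0.1, 0.3, -4.5]
opening: 17.8
```

Call:
{"method": "carry_out", "body": {"increments": [[1, 0, 0, 0.2, 0], [1, 0, 0, 0.3, 0], [1, 0, 0, 0.3, 0]]}}

```text
clock: 14.75
eef_pos: [510.8, 213.7, 129.8]
eef_rot: [0.0, -0.342, 0.94, 0.0]
contact_force: [-0.5, -0.3, -4.3]
opening: 17.4
```

Call:
{"method": "carry_out", "body": {"increments": [[1, 0, 0, 0.2, 0], [1, 0, 0, 0.3, 0], [1, 0, 0, 0.3, 0]]}}

```text
clock: 15.05
eef_pos: [510.8, 213.7, 129.7]
eef_rot: [0.0, -0.342, 0.94, 0.0]
contact_force: [-1.9, 0.3, -1.2]
opening: 17.7
```

Seat contact came exactly at the predicted height (TCP 129.7) with about 4 N transferred. I check the view before releasing.

```bash
python3 g.py; python3 - <<'E'
from h import *
from bench import ctrl
c=ctrl.camera("side"); pickle.dump(c,open("cam4.pkl","wb"))
cv2.imwrite("pics/a4.png",cv2.resize(c["img"][220:340,210:350,::-1],None,fx=5,fy=5,interpolation=cv2.INTER_CUBIC))
E
```

```text
t 15.05 pos [510.8 213.7 129.7] tool x+180 yaw 40.02 tilt [ 0.  0. -1.] F [-1.9  0.3 -1.2] M [0.03 0.42 0.01] op 17.7 q [ 0.68  0.31 -0.07  0.   -1.18 -1.55]
```

View pics/a4.png

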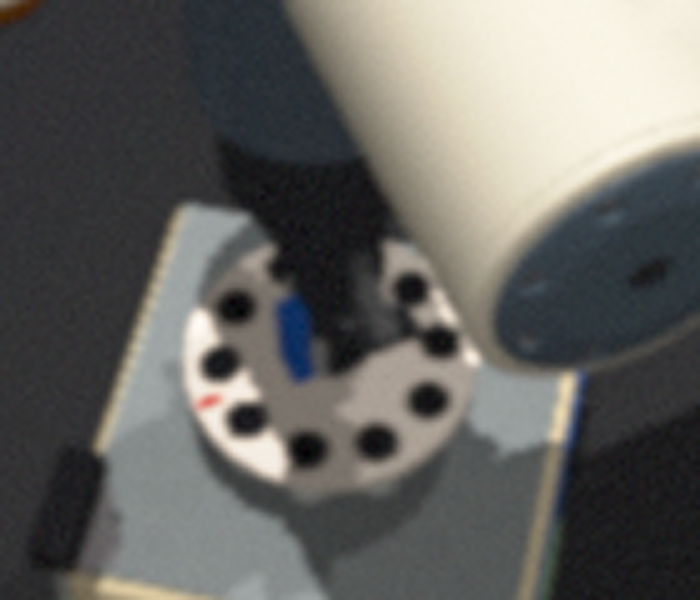

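The carousel is down low on the sampler, with the disc at side crop (330,365) and the red mark at (208,402). I release it and back off.

Call:
{"method": "carry_out", "body": {"increments": [[0.6, 0, 0, 0, 0], [0.4, 0, 0, 0, 0], [0, 0, 0, 0, 0], [-0.5, 0, 0, 0, 0], [-1, 0, 0, 0, 0], [-1, 0, 0, 0, 0], [-1, 0, 0, 0, 0], [-1, 0, 0, 0, 0]], "newtons": 20}}

```text
clock: 15.9
eef_pos: [510.8, 213.7, 129.4]
eef_rot: [0.0, -0.342, 0.94, -0.0]
contact_force: [0.3, 0.1, -0.7]
opening: 85.4
```

```bash
python3 g.py 510 100 230 40
```

```text
t 15.90 pos [510.8 213.7 129.4] tool x+180 yaw 40.01 tilt [ 0. -0. -1.] F [ 0.3  0.1 -0.7] M [-0.06 -0.03  0.03] op 85.4 q [ 0.68  0.31 -0.07  0.   -1.18 -1.55]
shift [  73.7  -86.6 -100.6] turn 0.01
```

Call:
{"method": "carry_out", "body": {"increments": [[-1, 0, 0, -5, 0], [-1, 0, 0, -20, 0], [-1, 0, 0, -45, 0], [-1, 0, 0, -75, 0], [-1, 10, -12, -100, 0], [-1, 35, -42, -110, 0], [-1, 60, -75, -115, 0], [-1, 85, -110, -120, 0]]}}

```text
clock: 16.7
eef_pos: [516.3, 73.7, 250.5]
eef_rot: [0.001, -0.343, 0.939, 0.0]
contact_force: [0.6, 0.1, -0.2]
opening: 85.4
```

Call:
{"method": "carry_out", "body": {"increments": [[-1, 25, -30, 0, 0], [-1, 50, -60, 0, 0], [-1, 75, -90, 0, 0], [-1, 100, -120, 0, 0], [-1, 120, -145, 0, 0], [-1, 130, -160, 0, 0], [-1, 130, -160, 0, 0], [-1, 130, -160, 0, 0]]}}

```text
clock: 17.5
eef_pos: [519.6, -131.5, 249.6]
eef_rot: [0.0, -0.342, 0.94, 0.0]
contact_force: [0.6, 0.4, 0.8]
opening: 85.3
```

```bash
python3 g.py; python3 - <<'E'
from h import *
from bench import ctrl
d={n:ctrl.camera(n) for n in("side","top")}; pickle.dump(d,open("cam5.pkl","wb"))
cv2.imwrite("pics/a5.png",np.hstack([cv2.resize(d["side"]["img"][235:335,225:325,::-1],(400,400),interpolation=cv2.INTER_CUBIC),cv2.resize(d["top"]["img"][185:265,178:258,::-1],(400,400),interpolation=cv2.INTER_CUBIC)]))
cv2.imwrite("pics/a5f.png",d["side"]["img"][:,:,::-1])
E
```

```text
t 17.50 pos [ 519.6 -131.5  249.6] tool x+180 yaw 39.96 tilt [ 0.  0. -1.] F [0.6 0.4 0.8] M [ 0.05  0.01 -0.03] op 85.3 q [ 0.04  0.22  0.11 -0.   -1.46 -0.92]
```

View pics/a5.png

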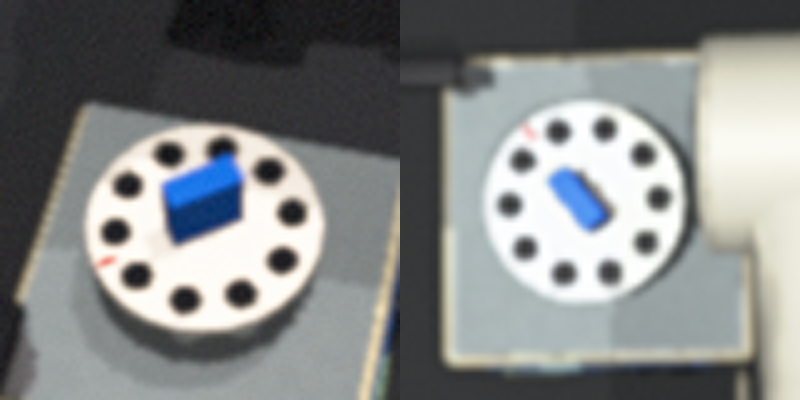

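View pics/a5f.png

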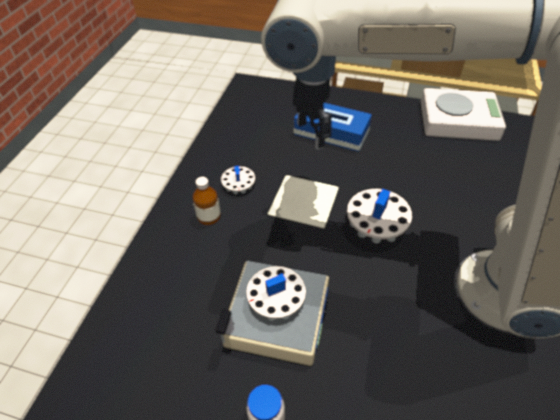

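Both views show the carousel on the spindle, released; the disc centre is at side crop (205,228) and top crop (585,200), and the bottle, jar and carton have not moved. I check its height and level from depth, and its position from the wells.

```bash
python3 - <<'E'
from h import *
d=pickle.load(open("cam5.pkl","rb")); d0=pickle.load(open("cam0.pkl","rb"))
cc={}
for n,(cx,cy,r) in {"side":(225+205/4,235+228/4,34),"top":(178+185/5,185+200/5,24)}.items():
    c=d[n]; vv,uu=np.mgrid[0:420,0:560]; img=c["img"]; H=cv2.cvtColor(img,cv2.COLOR_RGB2HSV); g=cv2.cvtColor(img,cv2.COLOR_RGB2GRAY)
    near=np.hypot(uu-cx,vv-cy)<r
    m=cv2.erode((near&(H[...,1]<60)&(g>185)).astype(np.uint8),np.ones((3,3)))>0
    v,u=np.nonzero(m); X=pts(c,np.c_[u,v]); X=X[np.abs(X[:,2]-np.median(X[:,2]))<10]
    a=np.linalg.lstsq(np.c_[X[:,:2]-X[:,:2].mean(0),np.ones(len(X))],X[:,2],rcond=None)[0]; print(n,"disc top z",np.round(a[2],2),"med",np.median(X[:,2]).round(2),"slope",np.round(a[:2],3),len(X))
    mm=((g<110)&near&(H[...,1]<110)).astype(np.uint8); k,l,st,ce=cv2.connectedComponentsWithStats(mm)
    P=[ce[i] for i in range(1,k) if 4<st[i,4]<60 and np.hypot(*(ce[i]-[cx,cy]))<r*.9]
    for z in(121,133):
        Y=onz(c,P,z)[:,:2]; s=np.linalg.lstsq(np.c_[2*Y,np.ones(len(Y))],(Y**2).sum(1),rcond=None)[0]; R=np.sqrt(s[2]+s[:2]@s[:2]); an=np.degrees(np.arctan2(*(Y-s[:2]).T[::-1])); print("  z",z,len(P),s[:2],R,np.round(np.hypot(*(Y-s[:2]).T)-R,1),"yaw",np.mean((an-18-22)%36)+22)
        cc[n,z]=s[:2]
# reference: sampler top plane depth bias, should be 70
    w=[(195,250),(240,250),(235,200)] if n=="top" else [(245,330),(300,345),(310,320)]
    print("  grey top z",pts(c,w)[:,2].round(1))
print("view disagreement z121",np.hypot(*(cc["side",121]-cc["top",121])),"z133",np.hypot(*(cc["side",133]-cc["top",133])))
E
```

```text
side disc top z 122.21 med 122.21 slope [-0.001  0.001] 870
  z 121 10 [510.34820587 211.02002705] 47.28207138186168 [-0.3  0.8 -0.3 -0.1 -0.1 -0.3 -0.3  0.1  0.3  0.2] yaw 40.05285331105945
  z 133 10 [508.05188831 218.00959539] 46.6051360894321 [-0.3  0.8 -0.3 -0.1 -0.1 -0.3 -0.3  0.1  0.3  0.2] yaw 40.052853311059444
  grey top z [74.8 71.3 69. ]
top disc top z 121.33 med 121.24 slope [-0.    -0.001] 535
  z 121 11 [511.37167687 209.21580945] 48.33444842837295 [-2.2 -0.6 10.8  1.7 -3.5 -5.   2.   1.3 -4.  -0.6 -1.8] yaw 40.00807530238342
  z 133 11 [510.75062516 207.47660472] 47.96776116216823 [-2.2 -0.6 10.7  1.7 -3.5 -5.   2.   1.3 -4.  -0.6 -1.8] yaw 40.008075302383546
  grey top z [67.4 69.1 59.9]
view disagreement z121 2.074293620804085 z133 10.87322735032395
```

The disc top reads about 121–122 mm against 121 expected when home; it would be 133 mm if riding on the key. It is level within 0.002 rad, and its yaw of 40° is unchanged. The robot is clear, so I hand in.

```bash
python3 -c "
from bench import ctrl
print(ctrl.hand_in())"
```

```text
the job is handed in; nothing more can be done
None
```

The carousel is on the drive spindle with its keyway over the key. It sits level on the seat, the gripper has let go, and I handed the job in at about 17.6 s. The hand-in gives no verdict.

I lifted it by the blue handle and turned it to the key direction measured in the images, about 40°. The keyway went over the key on the first descent, so no turning search was needed. Seat contact came at the predicted height (TCP 129.7 mm), with about 4 N passed to the seat. No contact before that showed in the wrist force readings, which I had only at the end of each move call.

| Check after release | Measured | Expected when home |
|---|---|---|
| Disc top height, top camera | 121.3 mm | 121 mm (133 mm if riding on the key) |
| Disc top height, side camera | 122.2 mm | 121 mm |
| Disc slope | 0.001 rad or less in each direction | below 0.05 rad |
| Centre, side camera | (510.3, 211.0) mm | spindle at about (509.5, 211.5) mm |
| Yaw | 40° | unchanged from release |

- **Disagreement between views:** the top camera's ring fit put the centre about 2 mm from the side view. It picked up 11 blobs instead of ten wells, with residuals up to 11 mm, so I gave it little weight.
- **Rough depth check:** single depth readings on the sampler's grey top, taken as a reference, ran from 60 to 75 mm instead of 70 mm.
- **Other objects:** in the last side picture the bottle, jar and carton look unmoved; I checked this only by eye. The gripper was open and well clear of everything.

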